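# Hang the guard door on a bench test chamber

## Robot

A 6-joint arm with a two-finger parallel gripper is mounted at the origin on the work surface. World frame = base frame: x ahead of the robot, y to its left, z up, the work surface at z = 0. Lengths are in mm, angles in degrees, forces in N, time in s.
With the tool pointing down it reaches from about 350 to 850 mm from the base axis. Payload 8.1 kg.
Tool frame: the origin (TCP) lies midway between the tips of the shut fingers; the grasp point (between the pads) lies 19 mm behind it (r.pinch_z is the distance from the TCP to the grasp point, in mm); z points along the fingers, y is the line along which they close (so a half turn about z gives the same grasp; the last joint's range is limited). The gripper opens to 85 mm and grips with 20 to 120 N. Pads are 22 mm wide; open, the fingers measure 114 mm over their backs; the gripper's body (76 mm by 85 mm) begins 54 mm behind the grasp point. The pads swing forward as they close: fully open they stand 13 mm farther back than shut.
Start: joints at [-81.154, 7.471, 85.268, -0, 87.261, -4.893], TCP at [142.525, -582.831, 231.292] pointing down, gripper open.
Joint ranges: [-169.43, 169.43], [-51.17, 129.36], [1.28, 143.12], [-76.62, 256.62], [0, 156.53], [-152.29, 152.29]. Speed limits (degrees/s): [136.94, 136.94, 159.86, 180, 180, 180].

## Interface

Orientations are given as [roll, pitch, yaw] about the fixed x, y, z axes, in that order (R = Rz(yaw) Ry(pitch) Rx(roll)).
In Python, from bench import sensors, optics, job, r gives the robot as it stands.
- The arm moves only by the tool play_rows, never from a script. Its argument "motion" is a list that holds one entry, the list of rows, each a list of 6 numbers: the shift along the tool's x, y, z in cm, then the turn, a rotation vector about the tool's x, y, z in degrees. In form: [[[x, y, z, ax, ay, az], ...]]. A call has 1 to 5 rows; each row is the pose to reach, as a shift and turn from the pose commanded when the call began, along the tool's axes at that moment; what a row does not reach only later rows make up. A row lasts 1/10 s, in which the tool goes at most 50 mm and 8.59 degrees, less where a joint would pass 70% of its speed; a pose out of reach is approached as far as the arm can. A call with a gripper value outside its range is refused whole. "jaw" is the opening, from 0 (shut) to 1 (fully open), set as the call begins (left out, the last holds). The fingers move at their own pace and stop on an object; "squeeze" is the grip in N (left out, the last holds). Time passes only in rows, so rows that repeat a pose let the fingers close. It gives the time, the measured TCP pose, the force, the opening and the grip force at its end, in the units of the state.
- sensors.sense(): the state, without advancing time (a new reading comes with each control period).
- optics.snapshot(name): name is "scene" or "top" or "wrist"; returns a dict with "pixels" (480x640x3 uint8, red, green, blue), "mtx" (3x3 intrinsics, pixels), "R" (3x3) and "t" (3): a world point X has camera coordinates R X + t; the wrist camera has in their place "T_tool_cam" (4x4, takes a point from camera to tool coordinates, whose origin is the TCP and whose axes are the flange's). Camera axes: x right, y down, z forward; pixel columns grow to the right and rows downward; lengths in mm; the calibration is good to about 2 mm. A picture is of the moment at which its call begins: read the wrist's pose just before it. There is no depth.
- job.hand_in(): hands the job in; it is judged then, once.
The state is a dict: "time": time; "joint_pos": joint angles; "qd": joint speeds; "joint_efforts": joint torques, N m; "tool_pos": TCP position; "tcp_rot": TCP orientation; "ft_force": force on the tool from outside, world axes, zero at the start; "wrist_torque": the same for the moment, N m; "finger_gap": finger opening in mm; "grip_force": force on a finger pad.
Only numpy, scipy, OpenCV 4.12 (cv2) and the standard library are available. Lean on these libraries where they do the work, as an engineer would, in place of code of your own. Each camera call takes 0.05 s, during which the arm holds its last target. There are 200 camera calls.

## Task

Take the striped yellow guard door out of its rack and, holding it well open from the chamber's front, lower both of its hinge knuckles together over the two brass pins of the test chamber until it is fully down, and let go of it there. Then push it shut against the rubber stop. Feel for the pins gently and never force the door against the chamber (no more than about 30 N); leave the bottle, the pen cup and the parts tray where they are.

Things in the scene. Friction and masses are not known exactly. Their poses are not given: they have to be found in the camera images.
- chamber: Grey bench test chamber, fixed, 220 wide (y), 170 deep (x), 165 high. Origin on the table under the middle of its front face; x points into the chamber, y along the front, z up. Near the -y end of the front a steel hinge bracket carries two upright brass pins on one vertical line. When shut, the door covers the front, its axes parallel to the chamber's.
- pin_slot (a point): Middle of the bracket's range, at lower shoulder height: 24 in front of the face, 80 to the chamber's -y, 45 up; chamber's axes. The true pin line is shifted from here by up to 15 either way along the chamber's y only; the shift differs each time, is firmly clamped and NOT measured: see or feel for the pins.
- pin_top (a point): Same, at the upper pin's tip height (138 up). Each pin stands on a flat shoulder 15 wide (45 and 120 up), is 6.4 thick and 18 tall, the top 2.5 tapering to a flat 4.4 wide; the lower pin's tip is 63 up. Both tips are met at once by a level door. The arms under the shoulders are 12 thick: bring the lower knuckle in from the front between them, then lower.
- stop (a point): Centre of the front face of the fixed rubber door stop, 12 wide (y), 100 high; 16 in front of the chamber's face, 22 to the chamber's +y, 85 up. The shut door's back lies at it or up to 5 mm in front.
- door_grip (a point): Point for holding the loose door: mid-thickness, 12 below its top edge, 55 from the hinge line. Yellow panel with black stripes, 10 thick (x), 108 wide (y), 130 high (z), about 0.2 kg. z up, y from hinge line to free edge. From here the panel spans y -41 to +67, z -118 to +12. Door yaw = chamber yaw + opening angle (free edge swings to the chamber's -x; at least 1.7 rad possible).
- door_hinge (a point): Point on the door's hinge line at the bottom of the lower knuckle, 25 above the door's underside; axes as door_grip. The two steel knuckles are tubes on this line, open at both ends, 16.4 outside, hole 8.4, 18 long; the upper one's bottom is 75 above this point. Hung fully home the bottoms rest on the shoulders: this point 45 above the table. The hung door swings freely and stays where it is left.
- rack: Grey plastic rack, fixed, base 80 x 120 x 12 high; the door stands upright in its 15 wide slot (along the rack's y) between two 90 long cheeks that reach 46 above the table. The door's underside is 12 above the table there. Origin on the table at the centre, z up.
- bottle: Small amber bottle, 44 across, 100 tall, loose; origin under its centre. Leave it alone.
- pen_cup: Dark steel pen cup, 72 across, 85 tall (pens to 130), loose; origin under its centre. Leave it alone.
- tray: Low blue tray of small parts, 70 x 100 x 20, loose; origin under its centre. Leave it alone.
Things that resemble listed ones, but are neither listed nor needed, are in the scene too. Of the things that look like the part that bears door_grip, the smallest one is meant.

How it is judged (in metres and radians):
On the way, in this order (a step that is already met when the one before it is completed fails the run):
1. the door is lifted clear of the rack (z of door_hinge in the frame of rack above 0.08 m), for 0.1 s.
2. the door hangs by itself, let go of, with both knuckles fully down over the pins, open by more than 0.5 rad (z of door_hinge in the frame of chamber between 0.041 and 0.048 m and x of door_hinge in the frame of chamber between -0.027 and -0.021 m and y of door_hinge in the frame of chamber between -0.098 and -0.062 m and angle between door_hinge's own z axis and vertical below 0.07 rad and angle between the y axis of door_hinge and the y axis of chamber, either way round above 0.5 rad and contact force between the fingers and door below 0.3 N), for 0.2 s.
At the end, for the whole second after the job is handed in: The door hangs fully home on both pins (its hinge point 41 to 48 mm above the table, on the pin line within 3 mm front to back, upright within 0.07 rad), shut within 0.07 rad of the chamber's front, at rest and let go (z of door_hinge in the frame of chamber between 0.041 and 0.048 m and x of door_hinge in the frame of chamber between -0.027 and -0.021 m and y of door_hinge in the frame of chamber between -0.098 and -0.062 m and angle between door_hinge's own z axis and vertical below 0.07 rad and angle between the y axis of door_hinge and the y axis of chamber, either way round below 0.07 rad and y of door_grip in the frame of chamber above -0.06 m and linear speed of door below 0.02 m/s); the robot touches nothing.
It fails at once if the door is pressed or knocked against the chamber, its pins or its stop with more than 32 N (contact force between door and chamber above 32 N).
It fails at once if the bottle is moved or tipped (distance of bottle from where it was at the start of the episode above 0.02 m or angle between bottle's own z axis and vertical above 0.3 rad).
It fails at once if the pen cup is moved or tipped (distance of pen_cup from where it was at the start of the episode above 0.02 m or angle between pen_cup's own z axis and vertical above 0.3 rad).
It fails at once if the parts tray is moved (distance of tray from where it was at the start of the episode above 0.02 m).
It also fails if it takes over 70 s, if anything falls off the work surface, if the arm or the gripper's body presses on something with over 40 N, if the wrist force passes 120 N, or if a joint passes its speed limit or range.

## Working session

There is one attempt and no reset: what is moved stays moved. The work goes in short steps, Python scripts to look and compute and a tool call to move; the robot and the scene stay as the last step left them, time stands still between calls to the robot, and variables do not carry over. Pictures are saved under pics/ and viewed, at most 10 in all, crops included, and the job is handed in when it is done.

Besides the shell and the picture viewer there is one more tool, called after "Emit:" in YAML: its name, and indented under it one key for each argument. play_rows: Moves the arm, as the interface text tells. Its arguments: {"type":"object","properties":{"motion":{"type":"array","items":{"type":"array","items":{"type":"array","items":{"type":"number"}}}},"jaw":{"type":"number"},"squeeze":{"type":"number"}},"required":["motion"]}

```bash
mkdir -p pics; ls; python3 - <<'E'
from bench import sensors, optics, job, r
import cv2, numpy as np, pickle
print(sensors.sense())
for n in ("scene","top"):
    s=optics.snapshot(n); pickle.dump(s,open(n+"0.pkl","wb"))
    cv2.imwrite(f"pics/{n}0.png",s["pixels"][:,:,::-1])
    print(n,s["mtx"],s["R"],s["t"])
E
```

```text
pics
{'time': 0.0, 'joint_pos': array([-8.11548030e+01,  7.51569786e+00,  8.53310681e+01,  1.01001892e-03,
        8.72616669e+01, -4.89314086e+00]), 'qd': array([-0.01487336,  0.12843314,  0.07855722,  0.08278112, -0.01674365,
        0.00725481]), 'joint_efforts': array([ 1.70749594e-03, -5.69399071e+01, -5.00545979e+01, -7.93343725e-05,
        1.50383130e-02,  1.71107109e-05]), 'tool_pos': array([ 142.43299385, -582.26822138,  230.22114669]), 'tcp_rot': array([-1.79892048e+02, -1.02541597e-02,  1.37382790e+01]), 'ft_force': array([ 1.06714729, -0.47741235,  0.01591208]), 'wrist_torque': array([ 0.00941093,  0.00730826, -0.00565463]), 'grip_force': 0.0, 'finger_gap': 85.17376565043449}
scene [[515.49209268   0.         322.79489777]
 [  0.         515.49209268 236.17390706]
 [  0.           0.           1.        ]] [[-0.11685783  0.99300205 -0.01706369]
 [ 0.76932279  0.07964246 -0.63387658]
 [-0.62808175 -0.08720093 -0.77324596]] [ 120.94875745 -334.26680841 1540.89753581]
top [[497.71718927   0.         316.10500045]
 [  0.         497.71718927 232.13873347]
 [  0.           0.           1.        ]] [[ 0.00196965 -0.99997164  0.00726928]
 [-0.99505713 -0.00268159 -0.0992679 ]
 [ 0.09928457 -0.00703783 -0.99503419]] [ -40.92163     549.28925693 1306.07455901]
```

View pics/scene0.png

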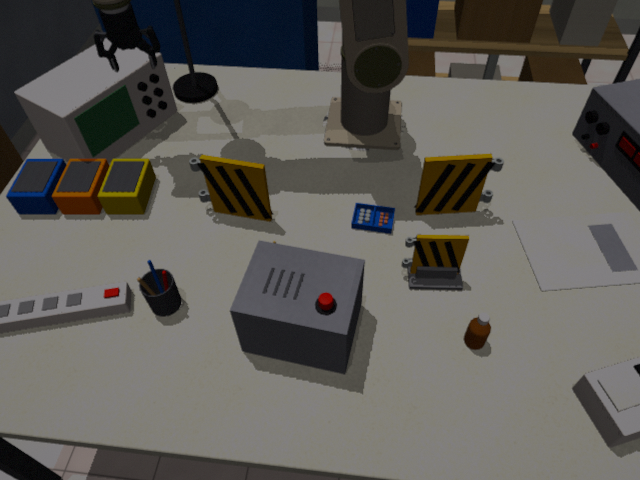

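View pics/top0.png

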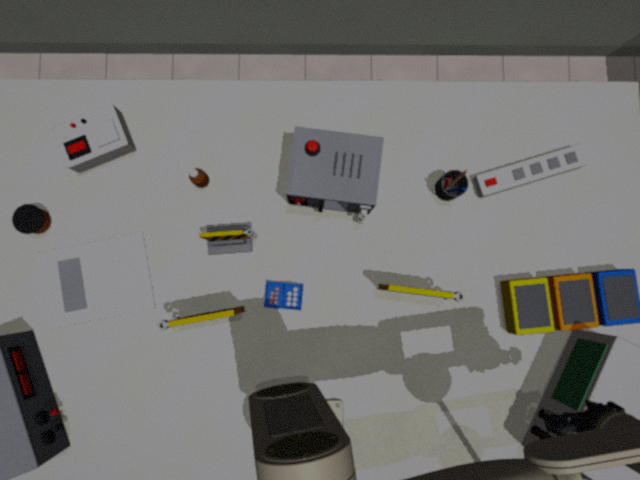

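The scene view shows three striped doors: at (237,187), (453,184) and (437,257). The last is the smallest and stands in the grey rack, so it fits. In the top view it is at (228,234), the chamber at (335,170) and its bracket at about (362,213). I'll confirm in an enlarged crop.

```bash
python3 - <<'E'
import cv2, numpy as np
t=cv2.imread("pics/top0.png"); s=cv2.imread("pics/scene0.png")
f=lambda im,x,y,w,h,k:cv2.resize(im[y:y+h,x:x+w],None,fx=k,fy=k,interpolation=cv2.INTER_CUBIC)
a=f(t,190,110,200,150,4)   # 800x600
cv2.imwrite("pics/c1.png",cv2.convertScaleAbs(a,alpha=1.5))
b=f(s,395,220,80,75,7)
cv2.imwrite("pics/c2.png",cv2.convertScaleAbs(b,alpha=1.5))
E
```

```text
(no output)
```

View pics/c1.png

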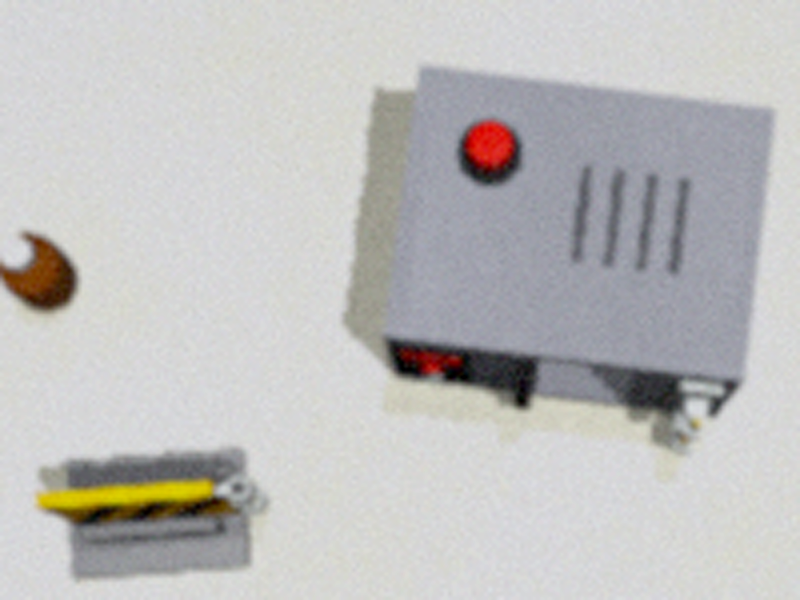

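View pics/c2.png

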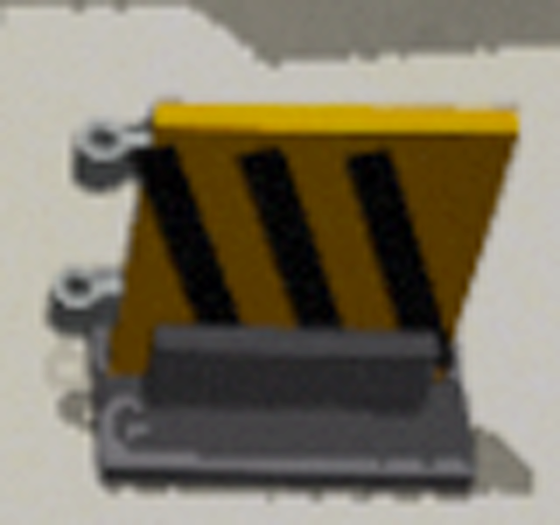

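Confirmed: the small door stands in the 120 mm rack. In crop c1 its top edge runs (40,498)–(213,489) with the knuckle at (238,489). The chamber's top corners are (422,67), (775,110), (740,380) and (387,340), and there are brass dots at (693,423) and (683,437).

```bash
cat > h.py <<'E'
import numpy as np, pickle
def hit(cam,uv,z):
    R,t,K=cam["R"],cam["t"],cam["mtx"]
    d=R.T@np.linalg.solve(K,[uv[0],uv[1],1]); c=-R.T@t
    return c+d*(z-c[2])/d[2]
T=pickle.load(open("top0.pkl","rb")); S=pickle.load(open("scene0.pkl","rb"))
ct=lambda u,v:(190+(u+.5)/4-.5,110+(v+.5)/4-.5)
cs=lambda u,v:(395+(u+.5)/7-.5,220+(v+.5)/7-.5)
E
python3 - <<'E'
from h import *
np.set_printoptions(precision=1,suppress=True)
P=lambda n,l,z,f,c:[print(n,hit(c,f(*p),z)) for p in l]
P("doorT",[(38,498),(213,489),(238,489)],142,ct,T)
P("knT",[(238,489)],130,ct,T)
P("knlow",[(262,500)],55,ct,T)
P("doorS far/near",[(153,128),(515,131),(157,104),(517,108)],142,cs,S)
P("knS",[(102,138)],130,cs,S)
P("knSlow",[(77,288)],55,cs,S)
P("cham",[(422,67),(775,110),(740,380),(387,340)],165,ct,T)
# scene chamber top corners in scene px
P("chamS",[(253,243),(365,258),(356,329),(237,316)],165,lambda u,v:(u,v),S)
P("pinU",[(693,423)],138,ct,T);P("pinL",[(683,437)],63,ct,T)
P("rackbase",[(70,462),(245,450),(250,567),(75,578)],12,ct,T)
c=[hit(T,ct(*p),165)[:2] for p in [(422,67),(775,110),(740,380),(387,340)]]
for a,b in((0,1),(3,2),(0,3),(1,2)):
    d=c[b]-c[a];print(np.linalg.norm(d),np.degrees(np.arctan2(d[1],d[0])))
E
```

```text
doorT [532.3 246.9 142. ]
doorT [538.1 140.3 142. ]
doorT [538.2 125.  142. ]
knT [539.4 126.5 130. ]
knlow [539.7 120.3  55. ]
doorS far/near [541.4 141.7 142. ]
doorS far/near [531.5 248.6 142. ]
doorS far/near [531.9 142.8 142. ]
doorS far/near [522.4 249.7 142. ]
knS [536.9 127.8 130. ]
knSlow [537.7 128.3  55. ]
cham [796.2  13.3 165. ]
cham [ 770.1 -203.1  165. ]
cham [ 602.9 -180.   165. ]
cham [626.7  33.4 165. ]
chamS [ 608.2 -190.3  165. ]
chamS [622.6  38.3 165. ]
chamS [782.2  32.7 165. ]
chamS [ 778.8 -184.9  165. ]
pinU [ 580.2 -154.1  138. ]
pinL [ 581.  -155.1   63. ]
rackbase [569.2 255.6  12. ]
rackbase [577.8 137.3  12. ]
rackbase [498.3 132.7  12. ]
rackbase [490.6 250.4  12. ]
217.9530584529794 -96.88353649831872
214.7314332669802 -96.35833725951156
170.7716750206436 173.23538247884227
168.82751034016292 172.14030506411024
```

```bash
cat >> h.py <<'E'
from scipy.spatial.transform import Rotation as Ro
np.set_printoptions(precision=2,suppress=True)
def st():
    from bench import sensors
    s=sensors.sense(); return s,Ro.from_euler("xyz",s["tcp_rot"],degrees=True)
def go(p,yaw):
    s,R=st()
    d=R.inv().apply(np.array(p)-s["tool_pos"])/10
    w=(R.inv()*Ro.from_euler("xyz",[180,0,yaw],degrees=True)).as_rotvec(degrees=True)
    print("t",s["time"],"pos",s["tool_pos"],s["tcp_rot"],"F",s["ft_force"],"gap",s["finger_gap"]);print("row",np.r_[d,w])
E
python3 -c "
from h import *
go([534.6,181.5,245],93.9)"
```

```text
t 0.1 pos [ 142.45 -582.31  230.32] [-179.9    -0.01   13.74] F [0.19 0.16 0.17] gap 85.67355600644397
row [ 56.24 -64.88  -1.35  -0.08  -0.08 -80.16]
```

Emit:
play_rows:
  motion:
    - [[56.2,-64.9,-1.4,0,0,-80.2],[56.2,-64.9,-1.4,0,0,-80.2],[56.2,-64.9,-1.4,0,0,-80.2],[56.2,-64.9,-1.4,0,0,-80.2],[56.2,-64.9,-1.4,0,0,-80.2]]
  jaw: 1

```text
time: 0.6
tool_pos: [256.9, -358.4, 234.8]
tcp_rot: [-180.0, -0.0, 57.0]
ft_force: [2.0, -0.5, 0.2]
finger_gap: 85.3
grip_force: 0.0
```

```bash
python3 -c "
from h import *
go([534.6,181.5,245],93.9)"
```

```text
t 0.6 pos [ 256.92 -358.41  234.84] [-179.97   -0.03   57.03] F [ 2.03 -0.5   0.17] gap 85.34771244497125
row [ 60.41  -6.09  -0.99  -0.02  -0.03 -36.87]
```

Emit:
play_rows:
  motion:
    - [[60.4,-6.1,-1,0,0,-36.9],[60.4,-6.1,-1,0,0,-36.9],[60.4,-6.1,-1,0,0,-36.9],[60.4,-6.1,-1,0,0,-36.9],[60.4,-6.1,-1,0,0,-36.9]]

```text
time: 1.1
tool_pos: [372.4, -136.8, 239.4]
tcp_rot: [180.0, 0.0, 93.9]
ft_force: [0.2, -0.8, -0.7]
finger_gap: 85.5
grip_force: 0.0
```

```bash
python3 -c "
from h import *
go([534.6,181.5,245],93.9)"
```

```text
t 1.1 pos [ 372.39 -136.77  239.43] [179.98   0.01  93.91] F [ 0.16 -0.85 -0.7 ] gap 85.48958216143485
row [30.65 18.35 -0.56  0.02  0.01  0.01]
```

Emit:
play_rows:
  motion:
    - [[30.7,18.4,-0.6,0,0,0],[30.7,18.4,-0.6,0,0,0],[30.7,18.4,-0.6,0,0,0],[30.7,18.4,-0.6,0,0,0],[30.7,18.4,-0.6,0,0,0]]

```text
time: 1.6
tool_pos: [487.2, 85.6, 243.4]
tcp_rot: [-180.0, 0.0, 93.6]
ft_force: [1.1, -0.7, 1.1]
finger_gap: 85.3
grip_force: 0.0
```

Emit:
play_rows:
  motion:
    - [[10,6,-0.2,0,0,0],[10,6,-0.2,0,0,0],[10,6,-0.2,0,0,0],[10,6,-0.2,0,0,0]]

```text
time: 2.0
tool_pos: [540.5, 189.3, 244.5]
tcp_rot: [-179.9, -0.0, 93.8]
ft_force: [-0.2, -1.2, -0.2]
finger_gap: 85.5
grip_force: 0.0
```

```bash
python3 - <<'E'
from h import *
go([534.6,181.5,215],93.9)
from bench import optics; import cv2
s,R=st(); w=optics.snapshot("wrist"); cv2.imwrite("pics/w1.png",w["pixels"][:,:,::-1])
pickle.dump((s,w),open("w1.pkl","wb")); print(w["T_tool_cam"],w["mtx"])
# predicted pixels of door top corners, knuckle
def proj(X):
    p=R.inv().apply(np.array(X)-s["tool_pos"]); M=np.linalg.inv(w["T_tool_cam"]); c=M[:3,:3]@p+M[:3,3]; q=w["mtx"]@c; return q[:2]/q[2]
for X in [(538,139.5,142),(530.3,247.5,142),(538.3,126.6,138)]: print(proj(X))
E
```

```text
t 2.0 pos [540.45 189.28 244.51] [-179.9    -0.01   93.79] F [-0.25 -1.24 -0.22] gap 85.54585373498503
row [-0.74 -0.63  2.95 -0.1  -0.01 -0.11]
[[  -0.     -0.95   -0.3    76.66]
 [   1.     -0.     -0.      0.41]
 [   0.     -0.3     0.95 -142.7 ]
 [   0.      0.      0.      1.  ]] [[371.07   0.   321.51]
 [  0.   371.07 237.91]
 [  0.     0.     1.  ]]
[313.61 301.43]
[311.53 149.93]
[313.12 314.4 ]
```

View pics/w1.png

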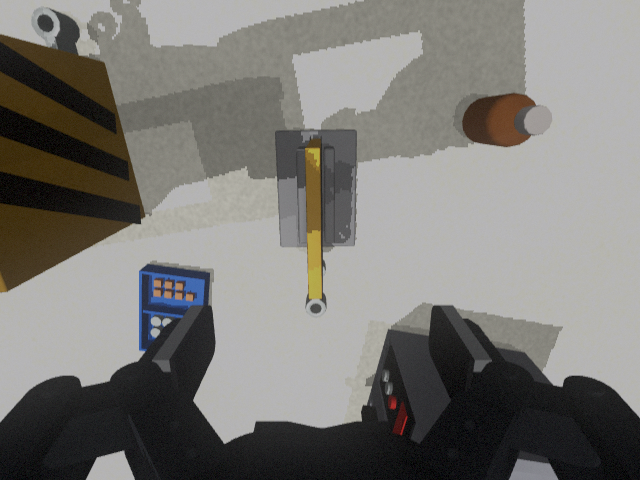

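Wrist view: door top edge runs from (314,142) to (315,299), with the knuckle hole at (316,308). That is within a few mm of the estimate, so I'll refine.

```bash
cat >> h.py <<'E'
def whit(s,w,uv,z):
    R=Ro.from_euler("xyz",s["tcp_rot"],degrees=True); M=w["T_tool_cam"]
    d=R.apply(M[:3,:3]@np.linalg.solve(w["mtx"],[uv[0],uv[1],1])); c=R.apply(M[:3,3])+s["tool_pos"]
    return c+d*(z-c[2])/d[2]
E
python3 - <<'E'
from h import *
s,w=pickle.load(open("w1.pkl","rb"))
for uv,z in [((314,145),142),((315.5,299),142),((316,308),130),((316,138),12),((316,246),12)]: print(whit(s,w,uv,z))
# knuckle top: z = 12+25+75+18=130
im=w["pixels"].astype(int); m=(im[...,0]>200)&(im[...,1]>150)&(im[...,2]<80)
for v in (150,180,220,260,290): 
    u=np.where(m[v,290:340])[0]+290; print(v,u.min(),u.max())
vs=np.where(m[:,305:325].any(1))[0];print(vs.min(),vs.max())
go([536.6,184.5,111],93.8)
E
```

```text
[531.71 250.69 142.  ]
[539.26 141.56 142.  ]
[540.27 127.82 130.  ]
[530.97 249.44  12.  ]
[537.73 138.2   12.  ]Traceback (most recent call last):
  File "<stdin>", line 7, in <module>
    return umr_minimum(a, axis, None, out, keepdims, initial, where)
ValueError: zero-size array to reduction operation minimum which has no identity
```

```bash
python3 - <<'E'
from h import *
go([536.5,182.9,111],93.9)
E
```

```text
t 2.05 pos [540.09 187.81 244.68] [-179.9     0.03   93.73] F [-0.63 -1.12  0.95] gap 85.20775412795899
row [-0.46 -0.37 13.37 -0.1   0.03 -0.17]
```

Emit:
play_rows:
  motion:
    - [[-0.46,-0.37,3,0,0,-0.2],[-0.46,-0.37,7,0,0,-0.2],[-0.46,-0.37,10.5,0,0,-0.2],[-0.46,-0.37,13.4,0,0,-0.2],[-0.46,-0.37,13.4,0,0,-0.2]]

```text
time: 2.55
tool_pos: [533.0, 179.8, 106.6]
tcp_rot: [-179.5, 0.1, 93.7]
ft_force: [-0.0, -0.8, 0.2]
finger_gap: 85.3
grip_force: 0.0
```

Emit:
play_rows:
  motion:
    - [[0,0,0,0,0,0]]

```text
time: 2.65
tool_pos: [536.6, 181.1, 112.0]
tcp_rot: [-179.9, 0.0, 93.7]
ft_force: [1.6, 0.5, 1.3]
finger_gap: 85.4
grip_force: 0.0
```

```bash
python3 - <<'E'
from h import *
go([536.5,182.9,111],93.9)
E
```

```text
t 2.65 pos [536.62 181.09 112.03] [-179.94    0.02   93.75] F [1.65 0.53 1.26] gap 85.39495681894495
row [ 0.18  0.    0.1  -0.06  0.02 -0.15]
```

Emit:
play_rows:
  motion:
    - [[0.15,0,0.1,0,0,-0.1],[0.15,0,0.1,0,0,-0.1],[0.15,0,0.1,0,0,-0.1],[0.15,0,0.1,0,0,-0.1],[0.15,0,0.1,0,0,-0.1]]
  jaw: 0
  squeeze: 50

```text
time: 3.15
tool_pos: [537.1, 183.7, 111.1]
tcp_rot: [180.0, -0.0, 93.9]
ft_force: [-0.7, 0.8, -1.4]
finger_gap: 12.5
grip_force: 0.0
```

Emit:
play_rows:
  motion:
    - [[0,0,0,0,0,0],[0,0,0,0,0,0],[0,0,0,0,0,0]]

```text
time: 3.45
tool_pos: [537.1, 183.7, 111.2]
tcp_rot: [180.0, -0.0, 93.9]
ft_force: [-1.8, -0.2, 6.3]
finger_gap: 9.1
grip_force: 50.1
```

Emit:
play_rows:
  motion:
    - [[0,0,-1,0,0,0],[0,0,-3,0,0,0],[0,0,-5,0,0,0],[0,0,-7,0,0,0],[0,0,-8,0,0,0]]

```text
time: 3.95
tool_pos: [537.6, 183.8, 192.7]
tcp_rot: [179.9, -0.0, 93.9]
ft_force: [0.5, -0.3, -1.2]
finger_gap: 9.4
grip_force: 49.1
```

Emit:
play_rows:
  motion:
    - [[0,0,0,0,0,0],[0,0,0,0,0,0],[0,0,0,0,0,0]]

```text
time: 4.25
tool_pos: [536.0, 183.4, 189.0]
tcp_rot: [-179.9, 0.0, 93.9]
ft_force: [0.1, 0.3, -3.6]
finger_gap: 9.3
grip_force: 49.1
```

```bash
python3 - <<'E'
from h import *
from bench import optics; import cv2
s,R=st(); w=optics.snapshot("wrist"); cv2.imwrite("pics/w2.png",w["pixels"][:,:,::-1])
pickle.dump((s,w),open("w2.pkl","wb")); print(s["tool_pos"],s["tcp_rot"],s["ft_force"],s["wrist_torque"],s["finger_gap"])
E
```

```text
[536.04 183.38 189.02] [-179.86    0.03   93.91] [ 0.13  0.3  -3.55] [-0.05  0.03  0.05] 9.285797863370211
```

View pics/w2.png

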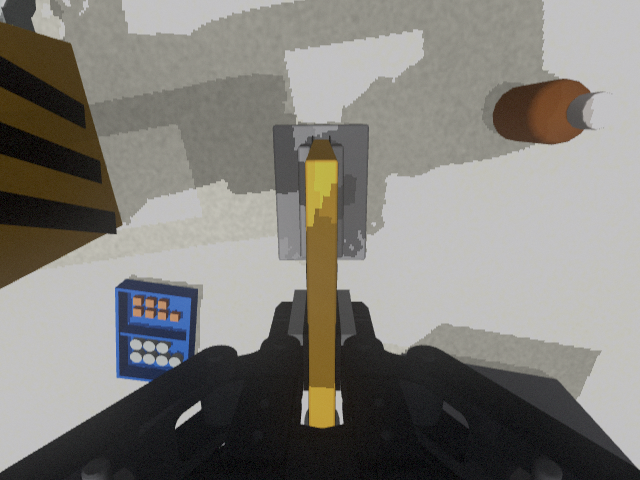

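Wrist view: the door is held. Its free top edge is at v≈160 (u 306–337), the bottom free corner at v≈138 and the hinge end at v≈428. I'll solve for its pose in the grip.

```bash
python3 - <<'E'
from h import *
from scipy.optimize import least_squares
s,w=pickle.load(open("w2.pkl","rb"))
M=np.linalg.inv(w["T_tool_cam"])
def pv(x,z):
    c=M[:3,:3]@np.array([x,0,z])+M[:3,3]; q=w["mtx"]@c; return q[1]/q[2]
def f(p,vb=428,vc=138):
    x,z,th=p; u=np.array([np.cos(th),np.sin(th)]); n=np.array([-u[1],u[0]])
    A=np.array([x,z]);B=A-108*u;C=A+130*n
    return [pv(*A)-160,pv(*B)-vb,pv(*C)-vc]
for k in ((428,138),(432,138),(428,141),(424,138)):
    q=least_squares(lambda p:f(p,*k),[67,-31,0]).x; print(k,q[:2],np.degrees(q[2]))
print(f([67,-31,0]), [whit(s,w,(u,160),158+s["tool_pos"][2]-189+61) for u in (306,337)])
im=w["pixels"]
for v in (180,240,300,360,410):
    row=im[v].astype(int); m=np.where((row[290:350,0]-row[290:350,2])>50)[0]+290; print(v,m.min(),m.max())
col=im[:,321].astype(int);print([(v,tuple(col[v])) for v in list(range(132,166,2))+list(range(420,440,2))])
E
```

```text
(428, 138) [ 64.73 -22.29] -0.5426359227646277
(432, 138) [ 64.94 -24.44] -0.48900779978648085
(428, 141) [ 64.56 -20.61] 0.25680414655622447
(424, 138) [ 64.51 -20.06] -0.5978777329562606
[np.float64(-4.855501911183438), np.float64(15.359485318857935), np.float64(-1.0993539024158565)] [array([527.4 , 248.45, 219.02]), array([536.63, 249.08, 219.02])]
180 305 337
240 306 336
300 307 335
360 309 334
410 309 334
[(132, (np.int64(147), np.int64(147), np.int64(149))), (134, (np.int64(148), np.int64(148), np.int64(151))), (136, (np.int64(149), np.int64(149), np.int64(150))), (138, (np.int64(100), np.int64(101), np.int64(101))), (140, (np.int64(90), np.int64(70), np.int64(37))), (142, (np.int64(94), np.int64(76), np.int64(47))), (144, (np.int64(91), np.int64(72), np.int64(40))), (146, (np.int64(90), np.int64(70), np.int64(39))), (148, (np.int64(92), np.int64(73), np.int64(41))), (150, (np.int64(87), np.int64(71), np.int64(37))), (152, (np.int64(89), np.int64(72), np.int64(37))), (154, (np.int64(91), np.int64(71), np.int64(40))), (156, (np.int64(88), np.int64(69), np.int64(35))), (158, (np.int64(91), np.int64(71), np.int64(37))), (160, (np.int64(163), np.int64(128), np.int64(54))), (162, (np.int64(192), np.int64(172), np.int64(70))), (164, (np.int64(191), np.int64(181), np.int64(70))), (420, (np.int64(189), np.int64(154), np.int64(54))), (422, (np.int64(190), np.int64(155), np.int64(57))), (424, (np.int64(190), np.int64(155), np.int64(57))), (426, (np.int64(190), np.int64(156), np.int64(59))), (428, (np.int64(81), np.int64(65), np.int64(28))), (430, (np.int64(32), np.int64(25), np.int64(25))), (432, (np.int64(28), np.int64(26), np.int64(21))), (434, (np.int64(25), np.int64(21), np.int64(20))), (436, (np.int64(24), np.int64(21), np.int64(19))), (438, (np.int64(25), np.int64(27), np.int64(20)))]
```

Next I'll triangulate the decoy on the -y side, near where the open door will be, and plan the standoff.

```bash
cat >> h.py <<'E'
TH=np.array([-57,.4,74])   # hinge in tool frame
CY=-6.9
def hinge(): 
    s,R=st(); return s["tool_pos"]+R.apply(TH)
def goh(h,op):
    "hinge to h with door open op deg"
    yaw=CY+90+op
    go(np.array(h)-Ro.from_euler("xyz",[180,0,yaw],degrees=True).apply(TH),yaw); print("hinge now",hinge())
E
python3 - <<'E'
from h import *
import cv2
P=lambda c:c["mtx"]@np.c_[c["R"],c["t"]]
for a,b in (((266,165),(381,287)),((202,157),(452,294))):
    X=cv2.triangulatePoints(P(S),P(T),np.array(a,float),np.array(b,float)); print((X[:3]/X[3]).T)
print("tray",hit(T,(285,295),20), "topcam",-T["R"].T@T["t"])
goh([547,-150,113],80)
E
```

```text
[[ 406.16 -194.25  192.34]]
[[ 388.85 -353.86  187.04]]
tray [381.88  42.71  20.  ] topcam [ 416.98  -30.26 1354.41]
t 4.3 pos [536.08 183.36 189.06] [-179.86    0.03   93.91] F [-0.26  0.83 -2.81] gap 9.14751250513802
row [-31.35  -6.52   0.24  -0.14  -0.06 -69.19]
hinge now [540.18 126.47 115.08]
```

Emit:
play_rows:
  motion:
    - [[-31.4,-6.5,0,0,0,-69.2],[-31.4,-6.5,0,0,0,-69.2],[-31.4,-6.5,0,0,0,-69.2],[-31.4,-6.5,0,0,0,-69.2],[-31.4,-6.5,0,0,0,-69.2]]

```text
time: 4.8
tool_pos: [505.9, -42.5, 189.8]
tcp_rot: [-180.0, -0.1, 133.1]
ft_force: [0.6, -0.6, -2.9]
finger_gap: 9.3
grip_force: 49.3
```

```bash
python3 - <<'E'
from h import *
goh([547,-150,113],80)
E
```

```text
t 4.8 pos [505.88 -42.49 189.82] [-179.96   -0.05  133.14] F [ 0.62 -0.61 -2.9 ] gap 9.268981030713496
row [ -5.74  -7.23   0.28  -0.03  -0.06 -29.96]
hinge now [545.06 -83.79 115.77]
```

Emit:
play_rows:
  motion:
    - [[-1.5,-1.8,0,0,0,-7.5],[-3,-3.6,0.5,0,0,-15],[-4.3,-5.4,1.5,0,0,-22.5],[-5.7,-7.2,2.5,0,0,-30],[-5.7,-7.2,3,0,0,-30]]

```text
time: 5.3
tool_pos: [491.4, -133.8, 158.8]
tcp_rot: [-180.0, -0.1, 162.9]
ft_force: [-0.1, 1.0, -2.5]
finger_gap: 9.3
grip_force: 49.5
```

Emit:
play_rows:
  motion:
    - [[0,0,0,0,0,0],[0,0,0,0,0,0]]

```text
time: 5.5
tool_pos: [492.7, -131.0, 160.4]
tcp_rot: [180.0, -0.0, 162.7]
ft_force: [0.6, -0.1, -1.5]
finger_gap: 9.6
grip_force: 49.5
```

```bash
python3 - <<'E'
from h import *
goh([547,-150,70],80)
from bench import optics; import cv2
t=optics.snapshot("top")["pixels"][:,:,::-1]
c=cv2.resize(t[175:240,310:410],None,fx=8,fy=8,interpolation=cv2.INTER_CUBIC)
cv2.imwrite("pics/t3.png",cv2.convertScaleAbs(c,alpha=1.4))
E
```

```text
t 5.5 pos [ 492.72 -131.02  160.43] [179.97  -0.05 162.72] F [ 0.57 -0.15 -1.5 ] gap 9.581351643522474
row [-0.05 -0.28  1.64  0.03 -0.05 -0.38]
hinge now [ 547.21 -147.53   86.39]
```

View pics/t3.png

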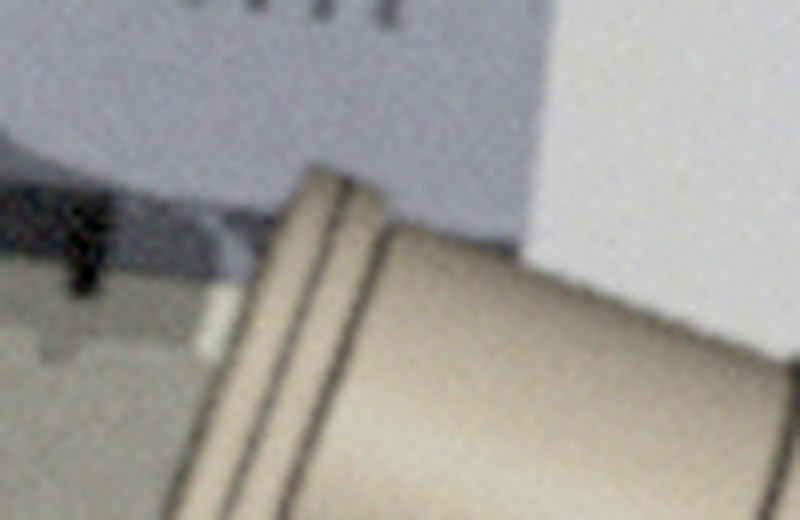

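The arm hides the pins from the top camera, as the crop shows only the forearm at (350,300). So I'll feel for the pins sideways with the knuckles at pin height, starting from the front.

Emit:
play_rows:
  motion:
    - [[-0.05,-0.3,1,0,0,-0.4],[-0.05,-0.3,2,0,0,-0.4],[-0.05,-0.3,2.9,0,0,-0.4],[-0.05,-0.3,2.9,0,0,-0.4],[-0.05,-0.3,2.9,0,0,-0.4]]

```text
time: 6.05
tool_pos: [492.0, -134.5, 131.1]
tcp_rot: [180.0, -0.1, 163.2]
ft_force: [0.7, 0.0, -2.2]
finger_gap: 9.4
grip_force: 49.4
```

```bash
python3 - <<'E'
from h import *
C=Ro.from_euler("z",CY,degrees=True).apply
pin=np.array([582,-154.2,57])
goh(pin+C([-19,0,0]),80)
goh(pin+C([-10,0,0]),80)
E
```

```text
t 6.05 pos [ 492.02 -134.45  131.12] [179.99  -0.07 163.21] F [ 0.71  0.05 -2.19] gap 9.401007643936735
row [-1.61  0.35  0.01  0.01 -0.07  0.11]
hinge now [ 546.62 -150.5    57.05]
t 6.05 pos [ 492.02 -134.45  131.12] [179.99  -0.07 163.21] F [ 0.71  0.05 -2.19] gap 9.401007643936735
row [-2.5   0.51  0.01  0.01 -0.07  0.11]
hinge now [ 546.62 -150.5    57.05]
```

Emit:
play_rows:
  motion:
    - [[-0.5,0.1,0,0,0,0.1],[-1.1,0.2,0,0,0,0.1],[-1.6,0.35,0,0,0,0.1],[-1.6,0.35,0,0,0,0.1],[-1.6,0.35,0,0,0,0.1]]

```text
time: 6.55
tool_pos: [508.9, -136.0, 131.7]
tcp_rot: [-180.0, -0.0, 163.1]
ft_force: [-0.1, -0.9, -2.2]
finger_gap: 9.0
grip_force: 49.5
```

Emit:
play_rows:
  motion:
    - [[-0.1,0.02,0,0,0,0],[-0.2,0.035,0,0,0,0],[-0.3,0.05,0,0,0,0],[-0.4,0.07,0,0,0,0],[-0.4,0.07,0,0,0,0]]

```text
time: 7.05
tool_pos: [512.9, -136.5, 131.8]
tcp_rot: [-180.0, 0.0, 163.1]
ft_force: [1.0, 0.0, -2.0]
finger_gap: 9.4
grip_force: 49.5
```

Emit:
play_rows:
  motion:
    - [[-0.1,0.02,0,0,0,0],[-0.2,0.035,0,0,0,0],[-0.2,0.035,0,0,0,0]]

```text
time: 7.35
tool_pos: [514.9, -136.8, 131.8]
tcp_rot: [180.0, 0.0, 163.1]
ft_force: [-0.9, -0.0, -1.9]
finger_gap: 9.5
grip_force: 49.5
```

Emit:
play_rows:
  motion:
    - [[-0.1,0.02,0,0,0,0],[-0.1,0.02,0,0,0,0]]

```text
time: 7.55
tool_pos: [515.9, -136.9, 131.8]
tcp_rot: [-180.0, 0.0, 163.1]
ft_force: [-0.5, -0.3, -2.6]
finger_gap: 9.3
grip_force: 49.5
```

Emit:
play_rows:
  motion:
    - [[-0.1,0.02,0,0,0,0],[-0.1,0.02,0,0,0,0]]

```text
time: 7.75
tool_pos: [516.8, -136.9, 131.7]
tcp_rot: [-180.0, -0.0, 163.1]
ft_force: [-0.1, -1.1, -2.3]
finger_gap: 9.0
grip_force: 49.5
```

Emit:
play_rows:
  motion:
    - [[-0.1,0.02,0,0,0,0],[-0.1,0.02,0,0,0,0]]

```text
time: 7.95
tool_pos: [517.2, -136.8, 131.4]
tcp_rot: [180.0, -0.1, 163.1]
ft_force: [-3.8, 0.9, -1.8]
finger_gap: 8.9
grip_force: 49.7
```

Contact at about 4 N puts the pin 11.4 mm ahead, matching the vision estimate. Next I'll back off, go round to the pin's +y side and feel for y.

Emit:
play_rows:
  motion:
    - [[0.49,-0.09,0,0,0,0],[0.79,1.59,0,0,0,0],[0.79,1.59,0,0,0,0],[-0.2,1.77,0,0,0,0],[-0.79,1.87,0,0,0,0]]

```text
time: 8.45
tool_pos: [531.9, -122.0, 132.1]
tcp_rot: [-180.0, 0.1, 163.1]
ft_force: [-0.8, -0.8, -1.7]
finger_gap: 9.4
grip_force: 49.6
```

Emit:
play_rows:
  motion:
    - [[0,0,0,0,0,0],[-0.03,-0.15,0,0,0,0],[-0.03,-0.15,0,0,0,0]]

```text
time: 8.75
tool_pos: [530.5, -123.3, 131.5]
tcp_rot: [-180.0, -0.0, 163.1]
ft_force: [0.3, -0.2, -2.7]
finger_gap: 9.2
grip_force: 49.6
```

```bash
python3 - <<'E'
from h import *
C=Ro.from_euler("z",CY,degrees=True).apply
goh(np.array([582.8,-154.5,57])+C([0,14,0]),80)
E
```

```text
t 8.75 pos [ 530.51 -123.31  131.54] [-179.99   -0.02  163.09] F [ 0.29 -0.2  -2.73] gap 9.156573398962502
row [ 0.03 -0.12  0.05 -0.01 -0.02 -0.01]
hinge now [ 585.13 -139.51   57.52]
```

Creep toward -y.

Emit:
play_rows:
  motion:
    - [[0.03,-0.12,0,0,0,0],[0.03,-0.12,0,0,0,0]]

```text
time: 8.95
tool_pos: [529.8, -124.2, 131.7]
tcp_rot: [-180.0, -0.0, 163.1]
ft_force: [-0.3, -0.4, -3.0]
finger_gap: 9.3
grip_force: 49.6
```

Emit:
play_rows:
  motion:
    - [[-0.02,-0.1,0,0,0,0],[-0.02,-0.1,0,0,0,0]]

```text
time: 9.15
tool_pos: [529.9, -125.2, 131.8]
tcp_rot: [-180.0, 0.0, 163.1]
ft_force: [-0.9, -0.5, -3.2]
finger_gap: 9.0
grip_force: 49.6
```

Emit:
play_rows:
  motion:
    - [[-0.02,-0.1,0,0,0,0],[-0.02,-0.1,0,0,0,0]]

```text
time: 9.35
tool_pos: [529.8, -126.2, 131.8]
tcp_rot: [-180.0, 0.0, 163.1]
ft_force: [0.2, -0.1, -3.3]
finger_gap: 9.0
grip_force: 49.6
```

Emit:
play_rows:
  motion:
    - [[-0.02,-0.1,0,0,0,0],[-0.02,-0.1,0,0,0,0]]

```text
time: 9.55
tool_pos: [529.7, -127.2, 131.7]
tcp_rot: [-180.0, 0.0, 163.1]
ft_force: [0.1, -0.2, -2.6]
finger_gap: 9.3
grip_force: 49.6
```

Emit:
play_rows:
  motion:
    - [[-0.02,-0.1,0,0,0,0],[-0.02,-0.1,0,0,0,0]]

```text
time: 9.75
tool_pos: [529.6, -128.2, 131.7]
tcp_rot: [-180.0, 0.0, 163.1]
ft_force: [-0.0, -0.1, -2.2]
finger_gap: 9.5
grip_force: 49.6
```

Emit:
play_rows:
  motion:
    - [[-0.02,-0.1,0,0,0,0],[-0.02,-0.1,0,0,0,0]]

```text
time: 9.95
tool_pos: [529.5, -128.9, 131.7]
tcp_rot: [180.0, -0.0, 163.1]
ft_force: [0.6, 0.8, -2.4]
finger_gap: 9.1
grip_force: 49.7
```

Emit:
play_rows:
  motion:
    - [[-0.02,-0.1,0,0,0,0],[-0.02,-0.1,0,0,0,0]]

```text
time: 10.15
tool_pos: [529.4, -129.3, 131.7]
tcp_rot: [179.9, -0.0, 163.1]
ft_force: [0.3, 5.8, -2.4]
finger_gap: 9.3
grip_force: 49.8
```

Emit:
play_rows:
  motion:
    - [[0.05,0.3,0,0,0,0],[0.05,0.3,0,0,0,0],[0.05,0.3,-0.6,0,0,0],[0.05,0.3,-1.2,0,0,0],[0.05,0.3,-1.2,0,0,0]]

```text
time: 10.65
tool_pos: [530.8, -127.6, 145.4]
tcp_rot: [-180.0, 0.1, 163.1]
ft_force: [0.4, 0.6, -1.9]
finger_gap: 9.2
grip_force: 49.6
```

```bash
python3 - <<'E'
from h import *
goh([582.4,-156.5,68.5],80)
E
```

```text
t 10.65 pos [ 530.75 -127.58  145.41] [-179.99    0.15  163.1 ] F [ 0.36  0.59 -1.87] gap 9.246006055244592
row [-0.08 -1.31  0.29 -0.01  0.15  0.  ]
hinge now [ 585.58 -143.84   71.55]
```

Emit:
play_rows:
  motion:
    - [[-0.04,-0.5,0,0,0,0],[-0.08,-1,0.1,0,0,0],[-0.08,-1.3,0.2,0,0,0],[-0.08,-1.3,0.2,0,0,0],[-0.08,-1.3,0.2,0,0,0]]

```text
time: 11.15
tool_pos: [526.6, -139.8, 141.4]
tcp_rot: [180.0, -0.0, 163.1]
ft_force: [-0.7, 0.6, -2.5]
finger_gap: 9.4
grip_force: 49.6
```

```bash
python3 - <<'E'
from h import *
goh([582.4,-156.5,66],80)
E
```

```text
t 11.15 pos [ 526.59 -139.85  141.43] [179.99  -0.03 163.09] F [-0.69  0.64 -2.51] gap 9.430802365914621
row [-0.12 -0.01  0.14  0.01 -0.03 -0.01]
hinge now [ 581.2  -156.03   67.4 ]
```

Emit:
play_rows:
  motion:
    - [[-0.1,0,0.1,0,0,0],[-0.1,0,0.2,0,0,0],[-0.1,0,0.2,0,0,0]]

```text
time: 11.45
tool_pos: [527.7, -139.9, 139.5]
tcp_rot: [180.0, -0.0, 163.1]
ft_force: [-0.4, -0.8, -2.6]
finger_gap: 9.3
grip_force: 49.6
```

Emit:
play_rows:
  motion:
    - [[0,0,0.1,0,0,0],[0,0,0.2,0,0,0],[0,0,0.2,0,0,0]]

```text
time: 11.75
tool_pos: [527.7, -140.0, 137.5]
tcp_rot: [180.0, -0.0, 163.1]
ft_force: [-0.0, -0.3, -3.6]
finger_gap: 9.1
grip_force: 49.6
```

Emit:
play_rows:
  motion:
    - [[0,0,0.1,0,0,0],[0,0,0.1,0,0,0]]

```text
time: 11.95
tool_pos: [527.7, -140.0, 136.6]
tcp_rot: [-180.0, -0.0, 163.1]
ft_force: [0.3, -0.0, -2.4]
finger_gap: 9.6
grip_force: 49.6
```

Emit:
play_rows:
  motion:
    - [[0,0,0.1,0,0,0],[0,0,0.1,0,0,0]]

```text
time: 12.15
tool_pos: [527.7, -140.0, 135.6]
tcp_rot: [180.0, -0.0, 163.1]
ft_force: [-0.3, 1.2, -2.3]
finger_gap: 9.3
grip_force: 49.6
```

Emit:
play_rows:
  motion:
    - [[0,0,0.1,0,0,0],[0,0,0.1,0,0,0]]

```text
time: 12.35
tool_pos: [527.7, -140.0, 134.6]
tcp_rot: [180.0, -0.0, 163.1]
ft_force: [-0.9, 0.7, -2.3]
finger_gap: 9.5
grip_force: 49.6
```

Emit:
play_rows:
  motion:
    - [[0,0,0.1,0,0,0],[0,0,0.1,0,0,0]]

```text
time: 12.55
tool_pos: [527.7, -140.0, 133.6]
tcp_rot: [-180.0, -0.0, 163.1]
ft_force: [0.1, -0.6, -1.9]
finger_gap: 9.0
grip_force: 49.6
```

Emit:
play_rows:
  motion:
    - [[0,0,0.1,0,0,0],[0,0,0.2,0,0,0],[0,0,0.2,0,0,0]]

```text
time: 12.85
tool_pos: [527.6, -140.0, 131.5]
tcp_rot: [180.0, -0.0, 163.1]
ft_force: [0.5, 0.0, -3.4]
finger_gap: 9.3
grip_force: 49.6
```

Emit:
play_rows:
  motion:
    - [[0,0,0.1,0,0,0],[0,0,0.2,0,0,0],[0,0,0.3,0,0,0],[0,0,0.4,0,0,0],[0,0,0.4,0,0,0]]

```text
time: 13.35
tool_pos: [527.6, -140.0, 127.5]
tcp_rot: [180.0, -0.0, 163.1]
ft_force: [0.2, 0.4, -2.5]
finger_gap: 9.4
grip_force: 49.6
```

Emit:
play_rows:
  motion:
    - [[0,0,0.1,0,0,0],[0,0,0.2,0,0,0],[0,0,0.3,0,0,0],[0,0,0.4,0,0,0],[0,0,0.4,0,0,0]]

```text
time: 13.85
tool_pos: [527.6, -140.0, 123.5]
tcp_rot: [180.0, -0.0, 163.1]
ft_force: [-0.1, -0.3, -3.3]
finger_gap: 9.3
grip_force: 49.6
```

Emit:
play_rows:
  motion:
    - [[0,0,0.1,0,0,0],[0,0,0.2,0,0,0],[0,0,0.2,0,0,0]]

```text
time: 14.15
tool_pos: [527.7, -140.0, 121.5]
tcp_rot: [180.0, -0.0, 163.1]
ft_force: [0.2, 0.3, -2.0]
finger_gap: 9.2
grip_force: 49.6
```

Emit:
play_rows:
  motion:
    - [[0,0,0.1,0,0,0],[0,0,0.1,0,0,0]]

```text
time: 14.35
tool_pos: [527.7, -140.0, 120.6]
tcp_rot: [180.0, -0.0, 163.1]
ft_force: [-0.0, -0.4, -2.3]
finger_gap: 9.1
grip_force: 49.6
```

Emit:
play_rows:
  motion:
    - [[0,0,0.1,0,0,0],[0,0,0.1,0,0,0]]

```text
time: 14.55
tool_pos: [527.8, -140.1, 119.7]
tcp_rot: [-180.0, 0.0, 163.1]
ft_force: [-0.3, 0.1, -2.6]
finger_gap: 9.3
grip_force: 49.6
```

Near the shoulders. Keep lowering in 1 mm steps until contact.

Emit:
play_rows:
  motion:
    - [[0,0,0.1,0,0,0],[0,0,0.1,0,0,0]]

```text
time: 14.75
tool_pos: [528.1, -140.2, 119.5]
tcp_rot: [-180.0, 0.1, 163.1]
ft_force: [-2.2, 0.8, 2.8]
finger_gap: 9.6
grip_force: 50.4
```

Emit:
play_rows:
  motion:
    - [[0,0,0.1,0,0,0],[0,0,0.1,0,0,0]]

```text
time: 14.95
tool_pos: [528.3, -140.2, 119.2]
tcp_rot: [-180.0, 0.1, 163.1]
ft_force: [-6.7, 1.5, 9.6]
finger_gap: 9.7
grip_force: 51.6
```

Shoulder contact at the expected height. I'll ease the load and let go.

Emit:
play_rows:
  motion:
    - [[0,0,-0.1,0,0,0],[0.03,0,-0.15,0,0,0],[0.03,0,-0.15,0,0,0]]

```text
time: 15.25
tool_pos: [527.8, -140.1, 119.4]
tcp_rot: [-180.0, 0.1, 163.1]
ft_force: [1.5, -0.6, 1.7]
finger_gap: 9.9
grip_force: 50.2
```

Emit:
play_rows:
  motion:
    - [[0,0,0,0,0,0],[0,0,0,0,0,0],[0,0,0,0,0,0],[0,0,0,0,0,0],[0,0,0,0,0,0]]
  jaw: 0.6

```text
time: 15.75
tool_pos: [527.4, -140.0, 119.1]
tcp_rot: [180.0, -0.0, 163.1]
ft_force: [-0.0, -1.4, -0.3]
finger_gap: 51.2
grip_force: 0.0
```

Emit:
play_rows:
  motion:
    - [[0,0,0,0,0,0],[0,0,0,0,0,0],[0,0,0,0,0,0]]

```text
time: 16.05
tool_pos: [527.5, -140.0, 119.2]
tcp_rot: [180.0, 0.0, 163.1]
ft_force: [0.2, -0.1, 0.2]
finger_gap: 51.3
grip_force: 0.0
```

```bash
python3 - <<'E'
from h import *
from bench import optics; import cv2
s,R=st(); w=optics.snapshot("wrist"); cv2.imwrite("pics/w3.png",w["pixels"][:,:,::-1])
pickle.dump((s,w),open("w3.pkl","wb")); print(s["tool_pos"],s["tcp_rot"],s["ft_force"],s["finger_gap"])
E
```

```text
[ 527.5  -139.95  119.24] [180.     0.   163.11] [ 0.23 -0.1   0.2 ] 51.28802742545217
```

View pics/w3.png

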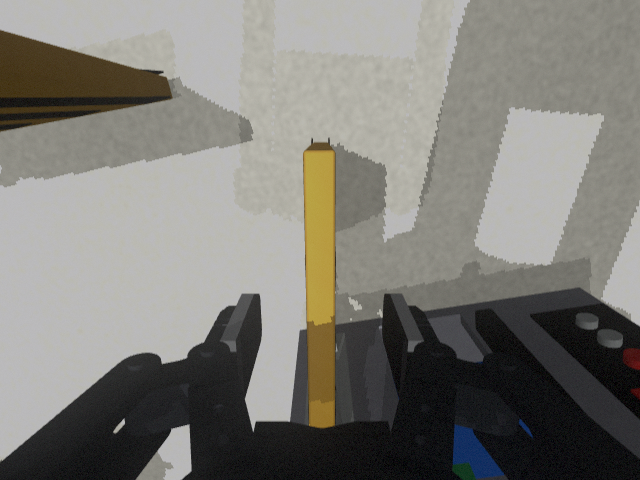

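The wrist view shows the door standing freely on the pins, its top edge at (320,150–425), parallel to the tool and between the open fingers. I'll lift clear, shut the jaw and go round to the door's outer face.

Emit:
play_rows:
  motion:
    - [[0,0,-1,0,0,0],[0,0,-3,0,0,0],[0,0,-5,0,0,0],[0,0,-6.5,0,0,0],[0,0,-6.5,0,0,0]]

```text
time: 16.6
tool_pos: [529.2, -140.6, 187.7]
tcp_rot: [-180.0, 0.3, 163.1]
ft_force: [0.2, -0.3, -0.2]
finger_gap: 51.7
grip_force: 0.0
```

```bash
cat >> h.py <<'E'
PIN=np.array([582.4,-156.5,0])
def pose(op,r,d,z):
    a=np.radians(CY+90+op); u=np.array([np.cos(a),np.sin(a),0]); n=np.array([np.sin(a),-np.cos(a),0])
    return PIN+r*u-d*n+[0,0,z],CY+90+op
E
python3 - <<'E'
from h import *
go(*pose(80,80,45,183)); go(*pose(80,80,45,120))
E
```

```text
t 16.6 pos [ 529.19 -140.6   187.66] [-179.98    0.3   163.11] F [ 0.21 -0.28 -0.22] gap 51.666303528824706
row [ 2.45 -4.47  0.45 -0.02  0.3   0.01]
t 16.6 pos [ 529.19 -140.6   187.66] [-179.98    0.3   163.11] F [ 0.21 -0.28 -0.22] gap 51.666303528824706
row [ 2.48 -4.47  6.75 -0.02  0.3   0.01]
```

Emit:
play_rows:
  motion:
    - [[0.8,-1.5,0,0,0,0],[1.6,-3,0,0,0,0],[2.5,-4.5,0,0,0,0],[2.5,-4.5,0,0,0,0],[2.5,-4.5,0,0,0,0]]
  jaw: 0
  squeeze: 20

```text
time: 17.1
tool_pos: [489.5, -176.3, 183.4]
tcp_rot: [180.0, -0.1, 163.0]
ft_force: [0.6, -0.6, 0.2]
finger_gap: 0.5
grip_force: 0.0
```

Emit:
play_rows:
  motion:
    - [[0,0,2,0,0,0],[0,0,4,0,0,0],[0,0,6,0,0,0],[0,0,6.5,0,0,0],[0,0,6.5,0,0,0]]

```text
time: 17.6
tool_pos: [489.8, -175.2, 118.2]
tcp_rot: [180.0, -0.1, 163.1]
ft_force: [-0.3, -0.1, -0.2]
finger_gap: -0.3
grip_force: 0.0
```

```bash
python3 - <<'E'
from h import *
go(*pose(80,80,20,120))
for o in (72,64,56,48,40): go(*pose(o,80,20,120))
E
```

```text
t 17.6 pos [ 489.8  -175.2   118.15] [179.97  -0.14 163.12] F [-0.27 -0.12 -0.22] gap -0.2964168041968564
row [-0.32  2.48 -0.18  0.03 -0.14  0.02]
t 17.6 pos [ 489.8  -175.2   118.15] [179.97  -0.14 163.12] F [-0.27 -0.12 -0.22] gap -0.2964168041968564
row [-0.12  3.61 -0.18  0.02 -0.14  8.02]
t 17.6 pos [ 489.8  -175.2   118.15] [179.97  -0.14 163.12] F [-0.27 -0.12 -0.22] gap -0.2964168041968564
row [-0.08  4.76 -0.18  0.01 -0.14 16.02]
t 17.6 pos [ 489.8  -175.2   118.15] [179.97  -0.14 163.12] F [-0.27 -0.12 -0.22] gap -0.2964168041968564
row [-0.2   5.91 -0.18 -0.   -0.14 24.02]
t 17.6 pos [ 489.8  -175.2   118.15] [179.97  -0.14 163.12] F [-0.27 -0.12 -0.22] gap -0.2964168041968564
row [-0.47  7.02 -0.18 -0.01 -0.14 32.02]
t 17.6 pos [ 489.8  -175.2   118.15] [179.97  -0.14 163.12] F [-0.27 -0.12 -0.22] gap -0.2964168041968564
row [-0.91  8.09 -0.18 -0.02 -0.14 40.02]
```

Emit:
play_rows:
  motion:
    - [[-0.1,0.7,0,0,0,0],[-0.2,1.3,0,0,0,0],[-0.3,1.8,0,0,0,0],[-0.3,2.15,0,0,0,0],[-0.3,2.45,0,0,0,0]]

```text
time: 18.1
tool_pos: [500.8, -152.8, 119.6]
tcp_rot: [-180.0, 0.0, 163.1]
ft_force: [-0.1, 0.3, -0.4]
finger_gap: -0.2
grip_force: 0.0
```

```bash
python3 - <<'E'
from h import *
for o in (77,74,71,68,64): go(*pose(o,80,20,120))
E
```

```text
t 18.1 pos [ 500.81 -152.77  119.57] [-180.      0.03  163.14] F [-0.09  0.35 -0.44] gap -0.19171854964232948
row [ 0.18  0.44 -0.04 -0.    0.03  3.04]
t 18.1 pos [ 500.81 -152.77  119.57] [-180.      0.03  163.14] F [-0.09  0.35 -0.44] gap -0.19171854964232948
row [ 0.25  0.86 -0.04 -0.    0.03  6.04]
t 18.1 pos [ 500.81 -152.77  119.57] [-180.      0.03  163.14] F [-0.09  0.35 -0.44] gap -0.19171854964232948
row [ 0.3   1.29 -0.04 -0.    0.03  9.04]
t 18.1 pos [ 500.81 -152.77  119.57] [-180.      0.03  163.14] F [-0.09  0.35 -0.44] gap -0.19171854964232948
row [ 0.33  1.72 -0.04  0.    0.03 12.04]
t 18.1 pos [ 500.81 -152.77  119.57] [-180.      0.03  163.14] F [-0.09  0.35 -0.44] gap -0.19171854964232948
row [ 0.33  2.3  -0.04  0.    0.03 16.04]
```

Emit:
play_rows:
  motion:
    - [[0.18,0.44,0,0,0,3],[0.25,0.86,0,0,0,6],[0.3,1.3,0,0,0,9],[0.33,1.72,0,0,0,12],[0.33,2.3,0,0,0,16]]

```text
time: 18.6
tool_pos: [504.0, -130.1, 119.3]
tcp_rot: [-180.0, 0.0, 147.0]
ft_force: [0.1, 0.3, 0.2]
finger_gap: 0.3
grip_force: 0.1
```

```bash
python3 - <<'E'
from h import *
for o in (60,56,52,48,44): go(*pose(o,80,20,120))
E
```

```text
t 18.6 pos [ 504.   -130.08  119.33] [-179.99    0.01  146.97] F [0.11 0.27 0.19] gap 0.27427962527703165
row [ 0.1   0.6  -0.07 -0.01  0.01  3.87]
t 18.6 pos [ 504.   -130.08  119.33] [-179.99    0.01  146.97] F [0.11 0.27 0.19] gap 0.27427962527703165
row [ 0.19  1.17 -0.07 -0.01  0.01  7.87]
t 18.6 pos [ 504.   -130.08  119.33] [-179.99    0.01  146.97] F [0.11 0.27 0.19] gap 0.27427962527703165
row [ 0.23  1.75 -0.07 -0.01  0.01 11.87]
t 18.6 pos [ 504.   -130.08  119.33] [-179.99    0.01  146.97] F [0.11 0.27 0.19] gap 0.27427962527703165
row [ 0.23  2.32 -0.07 -0.01  0.01 15.87]
t 18.6 pos [ 504.   -130.08  119.33] [-179.99    0.01  146.97] F [0.11 0.27 0.19] gap 0.27427962527703165
row [ 0.19  2.9  -0.07 -0.01  0.01 19.87]
```

Emit:
play_rows:
  motion:
    - [[0.1,0.6,0,0,0,4],[0.19,1.17,0,0,0,8],[0.23,1.75,0,0,0,12],[0.23,2.32,0,0,0,16],[0.19,2.9,0,0,0,20]]

```text
time: 19.1
tool_pos: [518.2, -104.5, 119.3]
tcp_rot: [-180.0, 0.0, 127.0]
ft_force: [-0.6, -0.5, 0.7]
finger_gap: -0.0
grip_force: 0.1
```

Emit:
play_rows:
  motion:
    - [[0.1,0.6,0,0,0,4],[0.19,1.17,0,0,0,8],[0.23,1.75,0,0,0,12],[0.23,2.32,0,0,0,16],[0.19,2.9,0,0,0,20]]

```text
time: 19.6
tool_pos: [540.2, -85.6, 119.3]
tcp_rot: [-180.0, 0.0, 106.9]
ft_force: [-0.2, 0.3, -0.4]
finger_gap: -0.1
grip_force: 0.1
```

```bash
python3 - <<'E'
from h import *
for o in (21,18,15,12,10): go(*pose(o,80,20,120))
from bench import optics; import cv2
s,R=st(); w=optics.snapshot("wrist"); cv2.imwrite("pics/w4.png",w["pixels"][:,:,::-1])
E
```

```text
t 19.6 pos [540.25 -85.56 119.28] [-179.99    0.    106.95] F [-0.17  0.34 -0.38] gap -0.07433370960147617
row [ 0.07  0.36 -0.07 -0.01  0.    2.85]
t 19.6 pos [540.25 -85.56 119.28] [-179.99    0.    106.95] F [-0.17  0.34 -0.38] gap -0.07433370960147617
row [ 0.15  0.79 -0.07 -0.01  0.    5.85]
t 19.6 pos [540.25 -85.56 119.28] [-179.99    0.    106.95] F [-0.17  0.34 -0.38] gap -0.07433370960147617
row [ 0.2   1.22 -0.07 -0.01  0.    8.85]
t 19.6 pos [540.25 -85.56 119.28] [-179.99    0.    106.95] F [-0.17  0.34 -0.38] gap -0.07433370960147617
row [ 0.23  1.65 -0.07 -0.01  0.   11.85]
t 19.6 pos [540.25 -85.56 119.28] [-179.99    0.    106.95] F [-0.17  0.34 -0.38] gap -0.07433370960147617
row [ 0.23  1.94 -0.07 -0.01  0.   13.85]
```

View pics/w4.png

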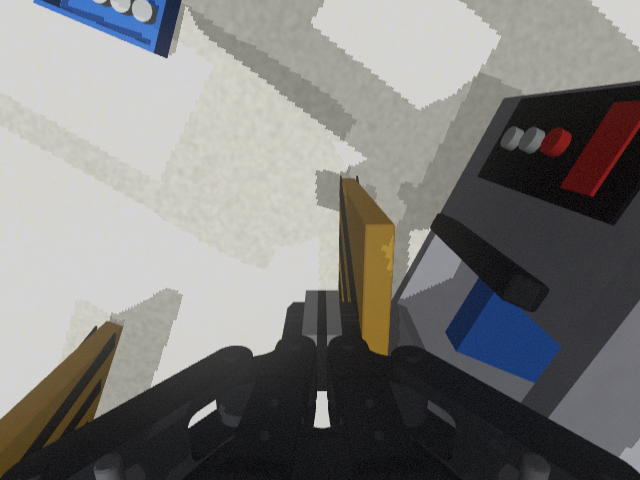

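Wrist view: the shut fingers rest against the door's front face, door top at (378,225–350), and the door swings with them. The rubber stop is at (490,260). I'll continue more slowly.

Emit:
play_rows:
  motion:
    - [[0.07,0.36,0,0,0,3],[0.15,0.79,0,0,0,6],[0.2,1.22,0,0,0,9],[0.23,1.65,0,0,0,12],[0.23,1.94,0,0,0,14]]

```text
time: 20.15
tool_pos: [558.1, -77.8, 119.2]
tcp_rot: [-180.0, 0.0, 93.1]
ft_force: [-0.1, -0.3, 0.7]
finger_gap: -0.0
grip_force: 0.1
```

```bash
python3 - <<'E'
from h import *
for o in (8,6,4,2,0): go(*pose(o,80,20,120))
E
```

```text
t 20.15 pos [558.06 -77.81 119.22] [-179.99    0.     93.08] F [-0.07 -0.3   0.68] gap -0.039648965591216404
row [ 0.08  0.29 -0.08 -0.01  0.    1.98]
t 20.15 pos [558.06 -77.81 119.22] [-179.99    0.     93.08] F [-0.07 -0.3   0.68] gap -0.039648965591216404
row [ 0.13  0.57 -0.08 -0.01  0.    3.98]
t 20.15 pos [558.06 -77.81 119.22] [-179.99    0.     93.08] F [-0.07 -0.3   0.68] gap -0.039648965591216404
row [ 0.18  0.85 -0.08 -0.01  0.    5.98]
t 20.15 pos [558.06 -77.81 119.22] [-179.99    0.     93.08] F [-0.07 -0.3   0.68] gap -0.039648965591216404
row [ 0.21  1.14 -0.08 -0.01  0.    7.98]
t 20.15 pos [558.06 -77.81 119.22] [-179.99    0.     93.08] F [-0.07 -0.3   0.68] gap -0.039648965591216404
row [ 0.24  1.42 -0.08 -0.01  0.    9.98]
```

Emit:
play_rows:
  motion:
    - [[0.07,0.2,0,0,0,1.5],[0.1,0.4,0,0,0,3],[0.14,0.6,0,0,0,4.5],[0.18,0.85,0,0,0,6],[0.21,1.14,0,0,0,8]]

```text
time: 20.65
tool_pos: [569.4, -75.2, 119.2]
tcp_rot: [-180.0, 0.0, 85.0]
ft_force: [0.3, 0.4, -0.3]
finger_gap: -0.1
grip_force: 0.1
```

Emit:
play_rows:
  motion:
    - [[0.02,0.15,0,0,0,1],[0.03,0.28,0,0,0,2],[0.03,0.28,0,0,0,2]]

```text
time: 20.95
tool_pos: [572.2, -75.2, 119.2]
tcp_rot: [180.0, 0.0, 83.1]
ft_force: [-0.4, 0.7, -0.5]
finger_gap: -0.1
grip_force: 0.0
```

Emit:
play_rows:
  motion:
    - [[0,0.1,0,0,0,0],[0,0.2,0,0,0,0],[0,0.2,0,0,0,0]]

```text
time: 21.25
tool_pos: [573.9, -75.3, 119.2]
tcp_rot: [-180.0, -0.0, 83.1]
ft_force: [-2.2, 0.0, 0.5]
finger_gap: 0.2
grip_force: 0.9
```

Emit:
play_rows:
  motion:
    - [[0,0.1,0,0,0,0],[0,0.2,0,0,0,0],[0,0.2,0,0,0,0]]

```text
time: 21.55
tool_pos: [574.2, -75.4, 119.1]
tcp_rot: [-179.7, -0.0, 83.1]
ft_force: [-12.7, 2.2, 7.9]
finger_gap: 0.0
grip_force: 6.4
```

Firm contact with the stop (about 13 N). Now back away and check.

Emit:
play_rows:
  motion:
    - [[0,-0.5,0,0,0,0],[0,-1.5,0,0,0,0],[0,-3,0,0,0,0],[0,-5,0,0,0,0],[0,-7,0,0,0,0]]

```text
time: 22.05
tool_pos: [505.6, -67.1, 119.1]
tcp_rot: [180.0, 0.0, 83.1]
ft_force: [-0.2, 0.1, 0.7]
finger_gap: 0.1
grip_force: 0.0
```

Emit:
play_rows:
  motion:
    - [[0,0,-3,0,0,0],[0,0,-6,0,0,0],[0,0,-8,0,0,0],[0,0,-8,0,0,0]]

```text
time: 22.45
tool_pos: [508.4, -67.7, 203.2]
tcp_rot: [179.6, 0.0, 83.1]
ft_force: [1.1, 0.2, -0.5]
finger_gap: 0.0
grip_force: 0.0
```

```bash
python3 - <<'E'
from h import *
from bench import optics; import cv2
s,R=st(); w=optics.snapshot("wrist"); cv2.imwrite("pics/w5.png",w["pixels"][:,:,::-1])
pickle.dump((s,w),open("w5.pkl","wb")); print(s["tool_pos"],s["tcp_rot"],s["ft_force"])
E
```

```text
[508.38 -67.66 203.16] [179.59   0.04  83.12] [ 1.06  0.18 -0.49]
```

View pics/w5.png

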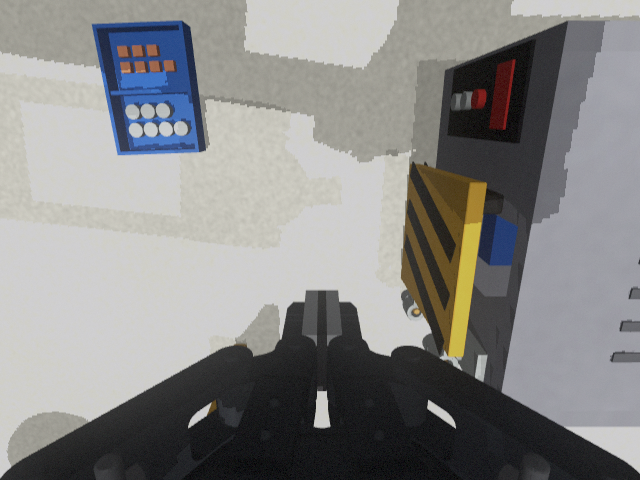

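The final view shows the door in front of the stop, top front edge (470,182)–(450,352), with brass inside the lower knuckle at (416,312). I'll check the angle numerically.

```bash
python3 - <<'E'
from h import *
s,w=pickle.load(open("w5.pkl","rb"))
def ang(a,b,z):
    A,B=whit(s,w,a,z),whit(s,w,b,z); d=A-B; return A[:2],B[:2],np.degrees(np.arctan2(d[1],d[0]))-90
print(ang((470,182),(450,352),150),ang((486,184),(464,356),150))
print("chamber",ang((566,25),(503,388),165))
print("pin",whit(s,w,(416,312),63))
E
```

```text
(array([592.71, -31.81]), array([ 580.4 , -135.72]), np.float64(-6.754796714025602)) (array([601.16, -33.92]), array([ 588.95, -139.7 ]), np.float64(-6.584001445320396))
chamber (array([628.45,  34.95]), array([ 606.16, -153.34]), np.float64(-6.750746764654863))
pin [ 580.3  -156.27   63.  ]
```

The door is parallel to the chamber to within 0.2°, and the tool is clear.

```bash
python3 -c "
from bench import job
print(job.hand_in())"
```

```text
the job is handed in; nothing more can be done
None
```

The guard door is hung on both pins, let go and pushed shut against the rubber stop, and the job is handed in; the last wrist picture put it within 0.2° of parallel to the chamber, and the hand-in gave no verdict.

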